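Bring the valve of the spoked wheel to the top

ROBOT

A 6-joint arm with a two-finger parallel gripper is mounted at the origin on the work surface. World frame = base frame: x ahead of the robot, y to its left, z up, the work surface at z = 0. Lengths are in m, angles in rad, forces in N, time in s.
With the tool pointing down it reaches from about 0.275 to 0.85 m from the base axis. Payload 19 kg.
Tool frame: the origin (TCP) lies on the centre line of the jaws, within the pads' length; the fingertips stand 11 mm ahead of it and the grasp point (between the pads) lies 8 mm behind it (manip.finger_overhang is the distance from the TCP to the fingertips, in m); z points along the fingers, x is the direction in which the jaws open and shut, and the axes are right-handed (so a half turn about z gives the same grasp; the last joint's range is limited). The gripper opens to 85 mm and grips with 20 to 120 N. Pads are 22 mm wide; open, the fingers measure 114 mm over their backs; the gripper's body (76 mm by 85 mm) begins 54 mm behind the grasp point. The pads swing forward as they close: fully open they stand 13 mm farther back than shut.
Start: joints at [1.16, 0.15, 1.437, -0, 1.554, -0.134], TCP at [0.157, 0.553, 0.242] pointing down, gripper open.
Joint ranges: [-2.8, 2.8], [-0.68, 2.1], [0.12, 2.68], [-1.39, 4.53], [0.16, 2.79], [-2.81, 2.81]. Speed limits (rad/s): [1.89, 1.89, 2.22, 3.01, 3.01, 3.01].

INTERFACE

Orientations are given as a unit quaternion [x, y, z, w].
In Python, from workcell import manip, hand, kin, readout, viewer, ticket gives the robot as it stands. Calls block until the motion is done:
- manip.move_ptp(position, orientation): joint-space move of the TCP to a pose.
- manip.movel(position, rate=0.15, attitude=None, f_stop=None): straight line of the TCP; attitude=None keeps the orientation; rate is the mean speed in m/s. With f_stop (N) it stops when the force on the tool has changed by that much, and returns True; else False.
- manip.move_j(angles): joint-space move.
- hand.command_gripper(opening): opening from 0.0 (shut) to 1.0 (fully open); the grip force is fixed at half the most; returns when the fingers have stopped.
- manip.dwell(seconds).
- kin.inverse_kinematics(position, orientation): joint angles nearest the present ones, or None.
- readout.read_state(): the state.
- viewer.grab_frame(name): name is "side" or "top"; returns a dict with "image" (400x640x3 uint8, red, green, blue), "z_map" (400x640 float32, m along the optical axis (not along the pixel's ray), 0 where there is no reading), "fovy" (degrees; the focal length in pixels is half the picture's height over the tangent of half this angle, whatever the lens; pixels are square), "cx", "cy" (the principal point, pixels), "k1" (the pictures are not rectified: a ray, as slopes to the right and down, at radius r is drawn at 1 + k1 r^2 times it, then the intrinsics apply), "R" (3x3) and "t" (3): a world point X has camera coordinates R X + t. Camera axes: x right, y down, z forward; pixel columns grow to the right and rows downward; lengths in m; the calibration is good to about 2 mm. A picture is of the moment at which its call begins.
A pose or a line that the arm cannot do raises manip.MotionError and nothing moves.
- ticket.close_job(): hands the job in, once; it reports no verdict.
The state is a dict: "time": time; "joint_pos": joint angles; "dq": joint speeds; "tau": joint torques, N m; "eef_pos": TCP position; "tool_rot": TCP orientation; "force": force on the tool from outside, world axes, zero at the start; "wrist_torque": the same for the moment, N m; "opening": opening from 0.0 (shut) to 1.0 (fully open).
Only numpy, scipy, OpenCV 4.12 (cv2) and the standard library are available. Lean on these libraries where they do the work, as an engineer would, in place of code of your own. Each camera call takes 0.05 s, during which the arm holds its last target.

TASK

Two small wheels hang on bench stands in the tyre bay. Turn the larger one, with the open five-spoke rim, on its axle until its valve stem is straight above the axle, ready for the air line, and leave it standing still there. Do not turn the smaller wheel with the closed disc.

Things in the scene. Friction and masses are not known exactly. Their poses are not given: they have to be found in the camera images.
- spoked_centre (a point): Centre of the spoked wheel, 125 mm above the bench. x: along the level axle, away from the red upright, to the wheel's free face (within 23 deg of robot's +x); z up; y in the wheel's plane. Black tyre 200 mm across, 48 wide, hard flat sidewalls from radius 66 to 93 mm, open aluminium spokes. Fixed stand; upright 145 mm high, 16 thick, 78 mm behind the centre: the upper tyre is free on both sides.
- spoked_wheel (a joint): Angle of the spoked wheel, rad; 0 = valve stem straight up, growing as it turns about +x of spoked_centre: the stem goes from +z towards -y (at radius r: y = -r sin a, z = r cos a). Starts between 0.7 and 1.5. No end stops; light axle friction (0.1 Nm, 1 N at the tread) keeps it where it is left. The tyre can be pinched across its width from above and led round.
- spoked_valve (a point): Tip of the spoked wheel's valve stem: brass with a black cap, 11 to 13 mm thick, parallel to the axle and 52 mm from it, between two spokes. It sticks out 18 mm beyond the tyre's outer sidewall; the tip lies 42 mm along +x from the wheel's centre.
- plain_valve (a point): Tip of the valve stem of the other, smaller wheel (tyre 160 mm across, 40 wide, closed disc rim, axle 105 mm above the bench, on a like stand). It lies 38 mm from its axle and 38 mm along the axle from that wheel's centre. The wheels stand 0.3 to 0.42 m apart, either one on the left. This wheel is to stay as it is.

How it is judged:
By the outcome, as a careful person would: the job done as asked, in the order asked, and still so for the second after the job is handed in, with the robot touching nothing.
It also fails if it takes over 32 s, if anything falls off the work surface, if the arm or the gripper's body presses on something with over 40 N, if the wrist force passes 120 N, or if a joint passes its speed limit or range.

## Working session

There is one attempt and no reset: what is moved stays moved. The work goes in short steps, each a Python script; the robot and the scene stay as the last script left them, time stands still between calls to the robot, and variables do not carry over. Pictures are saved under pics/ and viewed, and the job is handed in when it is done.

```bash
mkdir -p pics; ls
python3 - <<'E'
from workcell import manip, hand, kin, readout, viewer, ticket
import cv2,pickle
for n in("side","top"):
    f=viewer.grab_frame(n); pickle.dump(f,open(f"pics/{n}0.pkl","wb"))
    cv2.imwrite(f"pics/{n}0.png",f["image"][:,:,::-1]); print(n,{k:f[k] for k in("fovy","cx","cy","k1","R","t")})
s=readout.read_state();print(s["time"],s["tool_rot"],s["eef_pos"],manip.finger_overhang)
E
```

```text
pics
side {'fovy': 50.93075430376683, 'cx': 314.66319706230615, 'cy': 198.5324144897645, 'k1': -0.04350036348887526, 'R': array([[-0.99222743, -0.12435972,  0.00440405],
       [-0.06898063,  0.52022947, -0.85123614],
       [ 0.10356837, -0.84492364, -0.52476436]]), 't': array([0.54877246, 0.19278159, 0.6827245 ])}
top {'fovy': 48.17455001417606, 'cx': 316.8486171243229, 'cy': 208.68133501933218, 'k1': -0.013824399361047476, 'R': array([[ 0.02281406, -0.99959824, -0.01681916],
       [-0.99381728, -0.0208472 , -0.10905324],
       [ 0.10865879,  0.01920312, -0.99389361]]), 't': array([-0.00939737,  0.57883655,  0.91824915])}
0.1 [ 7.97885798e-01  6.02808387e-01 -4.65532110e-04  2.89580655e-04] [0.15706646 0.55290693 0.24173854] 0.011
```

View pics/side0.png

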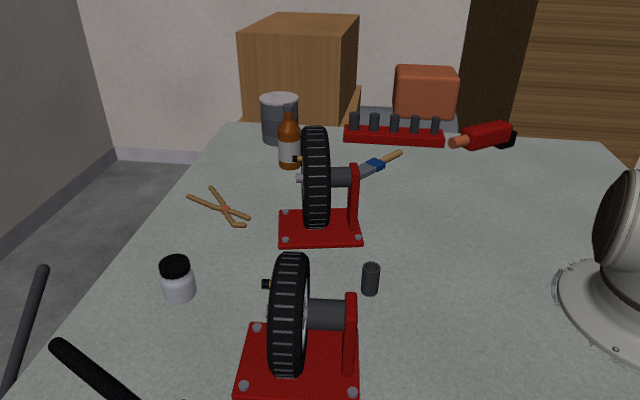

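View pics/top0.png

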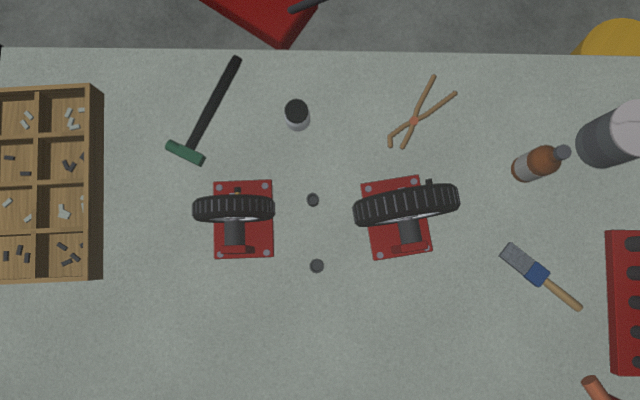

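```bash
cat > h.py <<'E'
import numpy as np,cv2,pickle
from scipy.optimize import least_squares
def KD(f):
    F=200/np.tan(np.radians(f["fovy"]/2)); return F
def cloud(f):
    F=KD(f); v,u=np.mgrid[0:400,0:640]
    xd=(u-f["cx"])/F; yd=(v-f["cy"])/F
    x,y=xd.copy(),yd.copy()
    for _ in range(10):
        s=1+f["k1"]*(x*x+y*y); x,y=xd/s,yd/s
    z=f["z_map"]; P=np.stack([x*z,y*z,z],-1)
    W=(P-f["t"])@f["R"]; W[z==0]=np.nan
    return W
def proj(f,X):
    c=np.atleast_2d(X)@f["R"].T+f["t"]; p=c[:,:2]/c[:,2:]; r=(p**2).sum(1,keepdims=True)
    return p*(1+f["k1"]*r)*KD(f)+[f["cx"],f["cy"]]
def fit(fs,c0,zc,R,w):
    pts=[]
    for f in fs:
        W=cloud(f); im=f["image"].astype(int)
        m=(np.abs(W[...,0]-c0[0])<.15)&(np.abs(W[...,1]-c0[1])<R+.03)&(W[...,2]>.03)&(W[...,2]<zc+R+.02)&(im.max(-1)<75)&(im.max(-1)-im.min(-1)<15)
        pts.append(W[m])
    n=[len(p) for p in pts]; P=np.concatenate(pts)
    def res(q,P=P):
        a=np.array([np.cos(q[2]),np.sin(q[2]),0]); d=P-[q[0],q[1],zc]
        ax=d@a; r=np.linalg.norm(d-ax[:,None]*a,axis=1)
        A=np.abs(ax)-w/2; B=r-R
        return np.where((A>0)&(B>0),np.hypot(A,B),np.maximum(A,B))
    best=None
    for ph in(-.3,-.15,0,.15,.3):
        s=least_squares(res,[*c0,ph],loss="soft_l1",f_scale=.002)
        if best is None or s.cost<best.cost:best=s
    r=res(best.x); return best.x,n,np.median(np.abs(r)),P,r
E
python3 - <<'E'
from h import *
S=pickle.load(open("pics/side0.pkl","rb"));T=pickle.load(open("pics/top0.pkl","rb"))
Wt=cloud(T);Ws=cloud(S)
print("top: tyres",Wt[205,405],Wt[208,233],"valve",Wt[178:188,424:434:3])
print("side tyre",Ws[140,315],Ws[270,290],"valves",Ws[158,294:302],Ws[284,262:270])
for fs in([S,T],[S],[T]):
    try:
        q,n,m,P,r=fit(fs,[.5,-.17],.125,.1,.048);print(q,n,m,np.percentile(r,[5,50,95]))
    except Exception as e:print(e)
E
python3 - <<'E'
import cv2
s=cv2.imread("pics/side0.png")[110:260,250:400];t=cv2.imread("pics/top0.png")[160:270,340:480]
a=cv2.resize(s,(400,400),interpolation=2);b=cv2.resize(t,(390,306),interpolation=2)
b=cv2.copyMakeBorder(b,0,94,0,0,0);cv2.imwrite("pics/zoom.png",cv2.hconcat([a,b]))
E
```

```text
top: tyres [ 0.56701988 -0.14869856  0.22575158] [0.56022457 0.1500141  0.18490591] valve [[[ 6.55428715e-01 -2.30812281e-01 -6.48775765e-04]
  [ 6.55185587e-01 -2.36944604e-01  1.39677589e-03]
  [ 6.27885499e-01 -2.08619497e-01  1.50187142e-01]
  [ 6.55444297e-01 -2.50101010e-01  1.44253145e-03]]

 [[ 6.52973796e-01 -2.30537332e-01  5.57794854e-04]
  [            nan             nan             nan]
  [            nan             nan             nan]
  [ 6.53099002e-01 -2.49935729e-01  2.07299278e-03]]

 [[ 6.50654244e-01 -2.30420952e-01  1.04739506e-03]
  [ 6.24338126e-01 -2.03461854e-01  1.48267405e-01]
  [ 6.24032566e-01 -2.08503558e-01  1.50598691e-01]
  [ 6.50897860e-01 -2.49958477e-01  1.92462523e-03]]

 [[ 6.49106046e-01 -2.31262567e-01 -2.79610680e-03]
  [ 6.22375625e-01 -2.03363707e-01  1.48661893e-01]
  [ 6.22235617e-01 -2.08613049e-01  1.50090852e-01]
  [ 6.48673920e-01 -2.49949688e-01  1.90709018e-03]]

 [[ 6.46993812e-01 -2.31412227e-01 -3.50968803e-03]
  [ 6.20374533e-01 -2.03211798e-01  1.49292544e-01]
  [ 6.20337492e-01 -2.08588955e-01  1.50152591e-01]
  [ 6.46261382
[... 1414 characters left out ...]
 [ 0.60924146 -0.20617047  0.14672907]
 [ 0.60735446 -0.20708217  0.14640842]] [[0.60224881 0.15610185 0.14423994]
 [0.60060527 0.15720024 0.14546506]
 [0.59927305 0.15725298 0.14567922]
 [0.5982412  0.15626112 0.14488472]
 [0.59706309 0.15576711 0.14457121]
 [0.59570724 0.15590182 0.1448643 ]
 [0.59438457 0.15592388 0.14504844]
 [0.59316479 0.15557323 0.14487319]]
[ 0.57068846 -0.16832615  0.16927582] [3177, 3214] 0.0014790893998208737 [-0.00581531  0.00024461  0.02367499]
[ 0.56539043 -0.1692698   0.0784363 ] [3177] 0.0015442456452600256 [-0.00395265  0.00061966  0.02371587]
[ 0.57222585 -0.16675104  0.18166683] [3214] 0.0012590318848480428 [-5.58337995e-03 -5.42285811e-05  2.31362578e-02]
```

View pics/zoom.png

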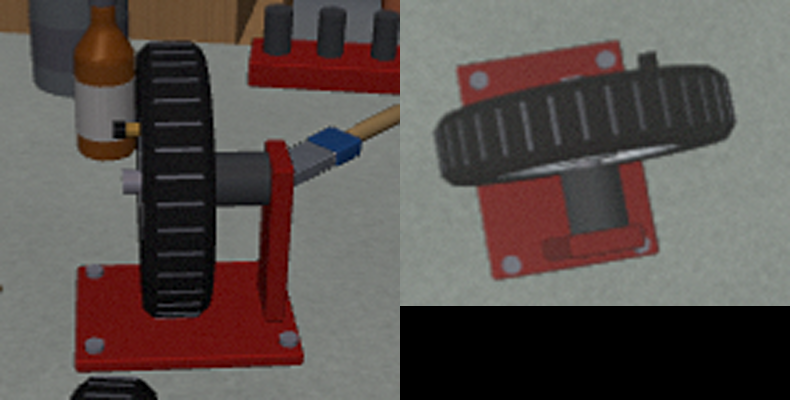

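```bash
cat >> h.py <<'E'
def refine(fs,q,zc,R,w,it=4,zmin=.03):
    for i in range(it):
        pts=[]
        for f in fs:
            W=cloud(f).reshape(-1,3); W=W[np.isfinite(W[:,0])]
            a=np.array([np.cos(q[2]),np.sin(q[2]),0]); d=W-[q[0],q[1],zc]; ax=d@a
            r=np.linalg.norm(d-ax[:,None]*a,axis=1)
            pts.append(W[(np.abs(ax)<w/2+.006)&(r>.07/.1*R)&(r<R+.006)&(W[:,2]>zmin)])
        P=np.concatenate(pts)
        def res(q):
            a=np.array([np.cos(q[2]),np.sin(q[2]),0]); d=P-[q[0],q[1],zc]
            ax=d@a; r=np.linalg.norm(d-ax[:,None]*a,axis=1); A=np.abs(ax)-w/2; B=r-R
            return np.where((A>0)&(B>0),np.hypot(A,B),np.maximum(A,B))
        q=least_squares(res,q,loss="soft_l1",f_scale=.001).x
    return q,[len(p) for p in pts],np.percentile(res(q),[5,25,50,75,95])
def valve(fs,q,zc):
    a=np.array([np.cos(q[2]),np.sin(q[2]),0]); b=np.array([-a[1],a[0],0]); out=[]
    for f in fs:
        W=cloud(f).reshape(-1,3); W=W[np.isfinite(W[:,0])]; d=W-[q[0],q[1],zc]
        ax=d@a; y=d@b; z=d[:,2]; r=np.hypot(y,z)
        m=(ax>.029)&(ax<.046)&(abs(r-.052)<.012)
        out.append(np.c_[ax,y,z][m])
    return out
E
python3 - <<'E'
from h import *
S=pickle.load(open("pics/side0.pkl","rb"));T=pickle.load(open("pics/top0.pkl","rb"))
for fs in([S,T],[S],[T]):
    q,n,p=refine(fs,np.array([.572,-.167,.17]),.125,.1,.048); print(q,n,p)
    if len(fs)==2: Q=q
for v in valve([S,T],Q,.125):
    print(len(v),v.mean(0),v.max(0),v.min(0))
W=cloud(S); 
# upright (red) & bottle heights
Wt=cloud(T)
for nm,m in(("bottle",Wt[140:185,505:575]),("can",Wt[100:170,575:640])):
    print(nm,np.nanmax(m[...,2]),np.nanmin(m.reshape(-1,3),0),np.nanmax(m.reshape(-1,3),0))
im=T["image"].astype(int);red=(im[...,0]>90)&(im[...,1]<50)&(Wt[...,2]>.12);red[:,:340]=0;red[:,480:]=0
print("upright",np.nanmean(Wt[red],0),red.sum())
E
```

```text
[ 0.57744249 -0.16700133  0.19067444] [2815, 3054] [-0.0032999  -0.00150341 -0.00041813  0.00065759  0.00210111]
[ 0.57590897 -0.16798754  0.1811173 ] [2813] [-2.99036774e-03 -1.16142686e-03 -1.07393023e-05  9.29516883e-04
  2.16327220e-03]
[ 0.57778325 -0.16562256  0.18192201] [3052] [-0.00314168 -0.00128281 -0.00023626  0.00049835  0.00184944]
35 [ 0.03499325 -0.04448504  0.02109034] [ 0.0400186  -0.04051443  0.02541859] [ 0.02961073 -0.05061727  0.01500226]
36 [ 0.03699366 -0.0466638   0.02290376] [ 0.04227346 -0.04084943  0.02591276] [ 0.03208592 -0.05333551  0.01779433]
bottle 0.17408923564841863 [ 0.64502384 -0.56433769 -0.00621573] [ 0.74832822 -0.40759634  0.17408924]
can 0.13714465427920333 [ 0.68083551 -0.70657667 -0.00545793] [ 0.84307566 -0.55921995  0.13714465]
upright [ 0.49993835 -0.17806164  0.14264419] 81
```

```bash
cat >> h.py <<'E'
from scipy.spatial.transform import Rotation as Ro
C=np.array([.577,-.167,.125]);PHI=.183
def pose(th,r,sgn=1):
    a=np.array([np.cos(PHI),np.sin(PHI),0]);b=np.array([-a[1],a[0],0]);u=np.array([0,0,1.])
    rad=-np.sin(th)*b+np.cos(th)*u
    x=sgn*a; z=-rad; y=np.cross(z,x)
    return C+r*rad, Ro.from_matrix(np.c_[x,y,z]).as_quat()
E
python3 - <<'E'
from h import *
from workcell import manip, hand, kin, readout, viewer, ticket
print(readout.read_state()["joint_pos"])
for s in(1,-1):
  for th in(.6,.3,0,-.3,-.6):
    for r in (.2,.078):
        j=kin.inverse_kinematics(*pose(th,r,s)); print(s,th,r,None if j is None else np.round(j,2))
E
```

```text
[ 1.16002355e+00  1.50923815e-01  1.43797544e+00 -4.76483110e-05
  1.55378886e+00 -1.34008308e-01]
1 0.6 0.2 [-0.72  0.59  0.86  0.43  2.14 -0.75]
1 0.6 0.078 [-0.66  0.51  1.18  0.41  1.9  -0.8 ]
1 0.3 0.2 [-0.59  0.37  1.04  0.23  1.93 -0.72]
1 0.3 0.078 [-0.55  0.35  1.3   0.22  1.69 -0.73]
1 0 0.2 [-0.41  0.19  1.22 -0.    1.73 -0.59]
1 0 0.078 [-0.41  0.22  1.44 -0.    1.49 -0.59]
1 -0.3 0.2 [-0.17  0.08  1.39 -0.28  1.56 -0.37]
1 -0.3 0.078 [-0.23  0.14  1.56 -0.28  1.32 -0.36]
1 -0.6 0.2 [ 0.08  0.07  1.54 -0.6   1.48 -0.07]
1 -0.6 0.078 [-0.05  0.14  1.67 -0.62  1.24 -0.05]
-1 0.6 0.2 [-0.72  0.59  0.86  0.43  2.14  2.39]
-1 0.6 0.078 [-0.66  0.51  1.18  0.41  1.9   2.34]
-1 0.3 0.2 [-0.59  0.37  1.04  0.23  1.93  2.42]
-1 0.3 0.078 [-0.55  0.35  1.3   0.22  1.69  2.41]
-1 0 0.2 [-0.41  0.19  1.22 -0.    1.73  2.55]
-1 0 0.078 [-0.41  0.22  1.44 -0.    1.49  2.55]
-1 -0.3 0.2 [-0.17  0.08  1.39 -0.28  1.56  2.77]
-1 -0.3 0.078 [-0.23  0.14  1.56 -0.28  1.32  2.78]
-1 -0.6 0.2 None
-1 -0.6 0.078 None
```

```bash
python3 - <<'E'
from h import *
from workcell import manip, hand, kin, readout, viewer, ticket
def st(m):
    s=readout.read_state(); print(m,round(s["time"],2),np.round(s["force"],1),np.round(s["wrist_torque"],2),round(s["opening"],3),np.round(s["eef_pos"],4))
manip.move_ptp(*pose(0,.26)); st("above")
manip.move_ptp(*pose(.6,.17)); st("pre")
p,o=pose(.6,.078); print(manip.movel(p,rate=.12,attitude=o,f_stop=12)); st("in")
f=viewer.grab_frame("side");cv2.imwrite("pics/s1.png",f["image"][:,:,::-1])
f=viewer.grab_frame("top");cv2.imwrite("pics/t1.png",f["image"][:,:,::-1])
E
python3 -c "
import cv2
s=cv2.imread('pics/s1.png')[50:290,200:520];t=cv2.imread('pics/t1.png')[100:340,300:620]
cv2.imwrite('pics/z1.png',cv2.resize(cv2.hconcat([s,t]),(800,300)))"
```

```text
above 3.07 [-0.1  0.3  0.7] [0.   0.01 0.05] 1.004 [ 0.5771 -0.1663  0.3849]
pre 3.74 [-0.4  0.5  0.1] [-0.3  -0.06  0.02] 0.997 [ 0.5945 -0.2619  0.2644]
False
in 4.66 [ 0.3 -0.7 -0.2] [-0.24 -0.06 -0.  ] 1.0 [ 0.5853 -0.2104  0.1904]
```

View pics/z1.png

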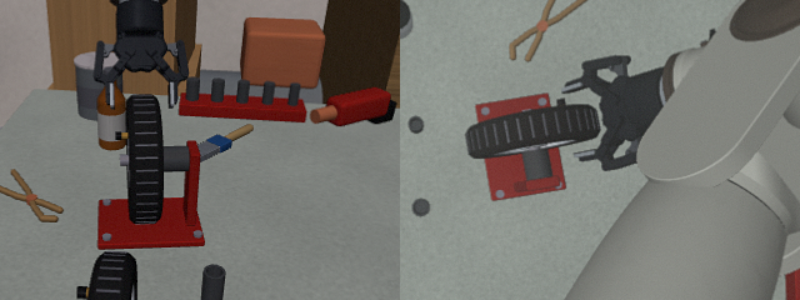

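```bash
python3 - <<'E'
from h import *
S=pickle.load(open("pics/side0.pkl","rb"));T=pickle.load(open("pics/top0.pkl","rb"))
from workcell import readout
s=readout.read_state(); R=Ro.from_quat(s["tool_rot"]).as_matrix();p=s["eef_pos"]; print(R.round(3),p)
for nm,d in(("tcp",0),("tip",.011),("grasp",-.008),("backed",-.013+.011)):
  for sx in(-.0425,.0425):
    X=p+R[:,2]*d+R[:,0]*sx; print(nm,sx,X.round(3),proj(S,X),proj(T,X))
E
python3 -c "
import cv2
s=cv2.imread('pics/s1.png')[70:170,250:400];t=cv2.imread('pics/t1.png')[130:250,360:520]
cv2.imwrite('pics/z2.png',cv2.hconcat([cv2.resize(s,(400,300)),cv2.resize(t,(400,300))]))"
```

```text
[[ 0.983  0.151 -0.102]
 [ 0.182 -0.812  0.554]
 [ 0.001 -0.564 -0.826]] [ 0.58526612 -0.21074386  0.19013306]
tcp -0.0425 [ 0.543 -0.218  0.19 ] [[333.77416996 137.33295534]] [[441.18953528 221.5302144 ]]
tcp 0.0425 [ 0.627 -0.203  0.19 ] [[290.43268898 138.13424802]] [[432.11545976 174.40716907]]
tip -0.0425 [ 0.542 -0.212  0.181] [[333.94793657 142.88377081]] [[436.42087274 222.49843567]]
tip 0.0425 [ 0.626 -0.197  0.181] [[290.57387619 143.71553172]] [[427.50330401 175.89055329]]
grasp -0.0425 [ 0.544 -0.223  0.197] [[333.64777888 133.30197874]] [[444.72642226 220.8120094 ]]
grasp 0.0425 [ 0.628 -0.207  0.197] [[290.33038139 134.08117834]] [[435.53548313 173.3071984 ]]
backed -0.0425 [ 0.544 -0.22   0.192] [[333.74257324 136.32473454]] [[442.06825568 221.35178674]]
backed 0.0425 [ 0.627 -0.204  0.192] [[290.40708246 137.1204987 ]] [[432.96520831 174.13386776]]
```

View pics/z2.png

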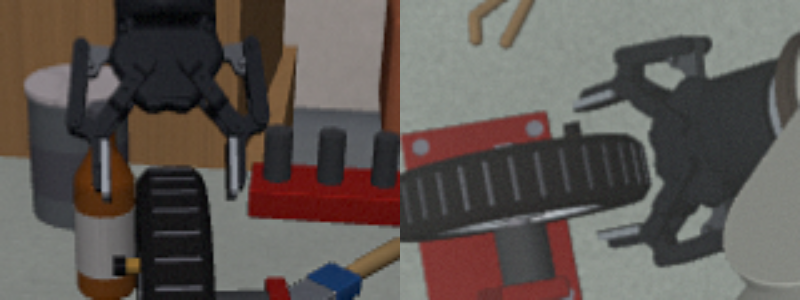

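Run:
```python
from h import *
from workcell import manip, hand, kin, readout, viewer, ticket
def st(m):
    s=readout.read_state(); print(m,round(s["time"],2),np.round(s["force"],1),np.round(s["wrist_torque"],2),round(s["opening"],3),np.round(s["eef_pos"],4))
hand.command_gripper(0.0); st("closed")
s=readout.read_state()
for n in("side","top"):
    f=viewer.grab_frame(n); pickle.dump(f,open(f"pics/{n}2.pkl","wb"));cv2.imwrite(f"pics/{n}2.png",f["image"][:,:,::-1])
for v in valve([pickle.load(open(f"pics/{n}2.pkl","rb")) for n in("side","top")],[*C[:2],PHI],.125):
    print(len(v),v.mean(0),v.max(0),v.min(0))
```

```text
closed 5.23 [ 9.  -3.5  4.8] [-0.17 -1.37 -1.  ] 0.521 [ 0.586  -0.2107  0.1901]
35 [ 0.03576726 -0.04478811  0.02084773] [ 0.04077532 -0.04126148  0.02567551] [ 0.03048409 -0.04940413  0.01493934]
17 [ 0.03946746 -0.04365218  0.0220609 ] [ 0.04299728 -0.04095101  0.02538978] [ 0.03559881 -0.04857417  0.01806073]
```

Run:
```python
from h import *
from workcell import manip, hand, kin, readout, viewer, ticket
def st(m):
    s=readout.read_state(); print(m,round(s["time"],2),np.round(s["force"],1),np.round(s["wrist_torque"],2),round(s["opening"],3),np.round(s["eef_pos"],4)); return np.linalg.norm(s["force"])
for th in np.linspace(.6,-.57,10)[1:]:
    p,o=pose(th,.078); manip.movel(p,rate=.04,attitude=o)
    if st(round(th,2))>50: print("STOP");break
for n in("side","top"):
    f=viewer.grab_frame(n); pickle.dump(f,open(f"pics/{n}3.pkl","wb"));cv2.imwrite(f"pics/{n}3.png",f["image"][:,:,::-1])
for v in valve([pickle.load(open(f"pics/{n}3.pkl","rb")) for n in("side","top")],[*C[:2],PHI],.125):
    if len(v): print(len(v),v.mean(0),v.max(0),v.min(0))
s=cv2.imread('pics/side3.png')[50:290,200:520];t=cv2.imread('pics/top3.png')[100:340,260:580]
cv2.imwrite('pics/z3.png',cv2.resize(cv2.hconcat([s,t]),(800,300)))
```

```text
0.47 5.73 [ 6.9 -0.9  3.6] [ 0.02 -1.25 -0.73] 0.522 [ 0.5842 -0.2012  0.1956]
0.34 6.13 [ 6.  -0.2  3.2] [ 0.08 -1.25 -0.58] 0.518 [ 0.5825 -0.1919  0.1995]
0.21 6.53 [6.3 0.8 1.8] [ 0.14 -1.29 -0.31] 0.526 [ 0.5807 -0.1822  0.2021]
0.08 6.93 [6.6 0.6 2. ] [ 0.23 -1.29 -0.15] 0.522 [ 0.5788 -0.1723  0.2034]
-0.05 7.33 [ 5.7  1.5 -0.1] [ 0.34 -1.3   0.03] 0.523 [ 0.577  -0.1623  0.2034]
-0.18 7.73 [ 6.5  1.3 -1.5] [ 0.31 -1.27  0.22] 0.523 [ 0.5751 -0.1524  0.2021]
-0.31 8.13 [ 5.4  2.  -1.8] [ 0.41 -1.3   0.38] 0.522 [ 0.5733 -0.1427  0.1994]
-0.44 8.53 [ 5.9 -0.1 -2.6] [ 0.46 -1.22  0.59] 0.521 [ 0.5716 -0.1335  0.1956]
-0.57 8.93 [ 6.  -0.2 -3. ] [ 0.47 -1.09  0.76] 0.522 [ 0.5699 -0.1248  0.1905]
22 [0.03781019 0.00304761 0.05416551] [0.04055111 0.00480106 0.05922566] [ 0.03477136 -0.00093539  0.04889444]
55 [ 0.03597239 -0.0002113   0.05742406] [0.04235118 0.00570789 0.06293542] [ 0.02950872 -0.00759077  0.04929722]
```

View pics/z3.png

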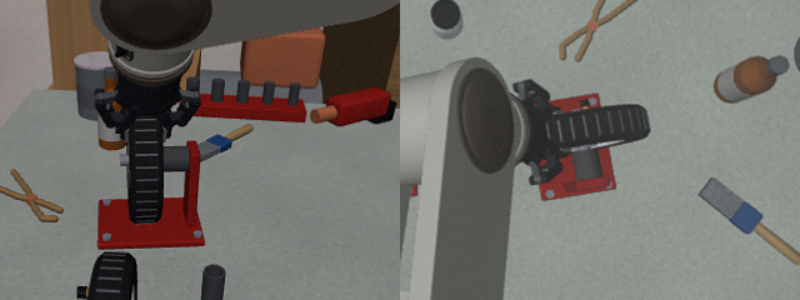

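Run:
```python
from h import *
from workcell import manip, hand, kin, readout, viewer, ticket
def st(m):
    s=readout.read_state(); print(m,round(s["time"],2),np.round(s["force"],1),round(s["opening"],3)); return np.linalg.norm(s["force"])
hand.command_gripper(1.0); st("open")
p,o=pose(-.57,.20); manip.movel(p,rate=.15,attitude=o); st("out")
manip.move_ptp(*pose(0,.30)); st("up")
manip.move_ptp([.2,.45,.35],pose(0,.3)[1]); st("away")
for k in(4,5,6):
  for n in("side","top"):
    f=viewer.grab_frame(n); pickle.dump(f,open(f"pics/{n}{k}.pkl","wb"));cv2.imwrite(f"pics/{n}{k}.png",f["image"][:,:,::-1])
L=lambda n,k:pickle.load(open(f"pics/{n}{k}.pkl","rb"))
for n in("side","top"):
  for k in (4,5,6):
    f=L(n,k); q,N,p=refine([f],np.array([*C[:2],PHI]),.125,.1,.048)
    v=valve([f],q,.125)[0]; v=v[v[:,0]<.0425]
    print(n,k,q.round(4),len(v),v.mean(0).round(4),np.percentile(v,[2,50,98],axis=0).round(4).tolist(),proj(f,[C+[0.04*np.cos(PHI),.04*np.sin(PHI),.052]]))
s=cv2.imread('pics/side4.png')[110:260,250:400];t=cv2.imread('pics/top4.png')[150:270,350:470]
cv2.imwrite('pics/z4.png',cv2.hconcat([cv2.resize(s,(400,400),interpolation=2),cv2.resize(t,(400,400),interpolation=2)]))
```

```text
open 9.52 [ 0.2  0.1 -0. ] 0.998
out 10.48 [-0.4  0.6 -0.1] 1.0
up 11.24 [ 0.4  0.6 -1.2] 0.999
away 13.82 [ 0.2 -0.2  0. ] 1.0
side 4 [ 0.576  -0.1679  0.1866] 48 [0.0361 0.0026 0.0552] [[0.0302, -0.0016, 0.0487], [0.036, 0.0027, 0.0557], [0.0417, 0.0064, 0.06]] [[292.24341677 154.09728659]]
side 5 [ 0.576  -0.1679  0.1856] 47 [0.036  0.0019 0.0548] [[0.0302, -0.003, 0.0487], [0.036, 0.0025, 0.0551], [0.0417, 0.0056, 0.0593]] [[292.24341677 154.09728659]]
side 6 [ 0.576  -0.168   0.1845] 48 [0.0361 0.0026 0.0552] [[0.0303, -0.0027, 0.0494], [0.036, 0.0026, 0.0559], [0.0417, 0.0065, 0.0599]] [[292.24341677 154.09728659]]
top 4 [ 0.5778 -0.1657  0.1823] 51 [ 0.0355 -0.0012  0.0574] [[0.0294, -0.0078, 0.0524], [0.0356, -0.0012, 0.0575], [0.0413, 0.0041, 0.061]] [[406.32246619 181.14341639]]
top 5 [ 0.5779 -0.1656  0.1833] 50 [ 0.0356 -0.0014  0.0573] [[0.0298, -0.0081, 0.0531], [0.0355, -0.0012, 0.0576], [0.0412, 0.0039, 0.0608]] [[406.32246619 181.14341639]]
top 6 [ 0.5778 -0.1657  0.1826] 51 [ 0.0355 -0.0013  0.0574] [[0.0297, -0.0074, 0.0531], [0.0355, -0.0013, 0.0575], [0.0414, 0.004, 0.0604]] [[406.32246619 181.14341639]]
```

View pics/z4.png

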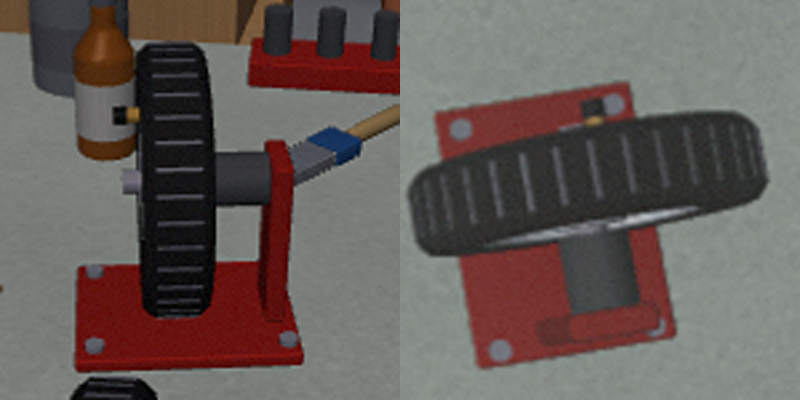

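Run:
```python
from h import *
L=lambda n,k:pickle.load(open(f"pics/{n}{k}.pkl","rb"))
for n in("side","top"):
  V=[];H=[]
  for k in(4,5,6):
    f=L(n,k); q=np.array([*C[:2],PHI]) 
    W=cloud(f).reshape(-1,3); W=W[np.isfinite(W[:,0])]
    a=np.array([np.cos(PHI),np.sin(PHI),0]);b=np.array([-a[1],a[0],0]);d=W-C
    A=np.c_[d@a,d@b,d[:,2]]; r=np.hypot(A[:,1],A[:,2])
    H.append(A[(A[:,0]>.027)&(A[:,0]<.06)&(r<.025)]); V.append(A[(A[:,0]>.029)&(A[:,0]<.042)&(abs(r-.052)<.012)])
    # tyre centre free fit in y,z
    P=A[(abs(A[:,0])<.02)&(r>.09)&(r<.11)]
    s=least_squares(lambda c:np.hypot(P[:,1]-c[0],P[:,2]-c[1])-c[2],[0,0,.1],loss="soft_l1",f_scale=.001); print(n,"tread circle",s.x.round(4),len(P))
  V=np.vstack(V);H=np.vstack(H)
  for nm,X in(("valve",V),("hub",H)):
    if len(X): print(n,nm,len(X),X.min(0).round(4),X.max(0).round(4))
  # fit cylinder r=6 (valve), constraint on 52mm
    if nm and len(X)>8:
      for R in ((.006,) if nm=="valve" else (.006,.008,.01)):
        s=least_squares(lambda c:np.hypot(X[:,1]-c[0],X[:,2]-c[1])-R,[0,X[:,2].mean()-.004],loss="soft_l1",f_scale=.001); print("  cyl",R,s.x.round(4),s.cost)
```

```text
side tread circle [-0.0006  0.001   0.0997] 2343
side tread circle [-0.0005  0.0011  0.0996] 2323
side tread circle [-0.0009  0.0009  0.0999] 2332
side valve 141 [ 0.029  -0.0045  0.0481] [0.0406 0.0064 0.0603]
  cyl 0.006 [-0.0023  0.0533] 6.519188336845959e-05
side hub 113 [ 0.0278 -0.0059 -0.006 ] [0.0341 0.0109 0.0114]
  cyl 0.006 [0.0027 0.0028] 9.569535009563423e-05
  cyl 0.008 [0.0007 0.0016] 5.8008155396629407e-05
  cyl 0.01 [-0.0014  0.0005] 5.889121922022678e-05
top tread circle [0.0012 0.     0.0998] 2467
top tread circle [ 0.0013 -0.0001  0.0998] 2462
top tread circle [ 0.0013 -0.      0.0998] 2461
top valve 151 [ 0.0292 -0.0071  0.0499] [0.0417 0.0053 0.0616]
  cyl 0.006 [-0.0011  0.0528] 6.771683072698678e-05
top hub 24 [ 0.0348 -0.0029  0.0022] [0.0368 0.0098 0.0124]
  cyl 0.006 [0.0027 0.0043] 1.3246244051570634e-05
  cyl 0.008 [0.0018 0.0019] 1.0869768257627029e-05
  cyl 0.01 [ 0.0008 -0.0003] 1.2393815491676377e-05
```

Run:
```python
from h import *
from workcell import manip, hand, kin, readout, viewer, ticket
def st(m):
    s=readout.read_state(); print(m,round(s["time"],2),np.round(s["force"],1),round(s["opening"],3))
manip.move_ptp(*pose(-.2,.28)); st("up")
manip.move_ptp(*pose(-.4,.17)); st("pre")
p,o=pose(-.4,.078); print(manip.movel(p,rate=.12,attitude=o,f_stop=12))
hand.command_gripper(0.0); st("closed")
p,o=pose(-.438,.078); manip.movel(p,rate=.01,attitude=o); manip.dwell(.2); st("turned")
hand.command_gripper(1.0)
p,o=pose(-.438,.20); manip.movel(p,rate=.15,attitude=o); st("out")
manip.move_ptp(*pose(0,.30)); manip.move_ptp([.2,.45,.35],pose(0,.3)[1]); st("away")
for k in(7,8,9):
  for n in("side","top"):
    f=viewer.grab_frame(n); pickle.dump(f,open(f"pics/{n}{k}.pkl","wb"));cv2.imwrite(f"pics/{n}{k}.png",f["image"][:,:,::-1])
L=lambda n,k:pickle.load(open(f"pics/{n}{k}.pkl","rb"))
for n in("side","top"):
  V=[];cs=[]
  for k in(7,8,9):
    W=cloud(L(n,k)).reshape(-1,3); W=W[np.isfinite(W[:,0])]
    a=np.array([np.cos(PHI),np.sin(PHI),0]);b=np.array([-a[1],a[0],0]);d=W-C
    A=np.c_[d@a,d@b,d[:,2]]; r=np.hypot(A[:,1],A[:,2])
    V.append(A[(A[:,0]>.029)&(A[:,0]<.042)&(abs(r-.052)<.012)])
    P=A[(abs(A[:,0])<.02)&(r>.09)&(r<.11)]
    cs.append(least_squares(lambda c:np.hypot(P[:,1]-c[0],P[:,2]-c[1])-c[2],[0,0,.1],loss="soft_l1",f_scale=.001).x)
  X=np.vstack(V);c=np.mean(cs,0)
  s=least_squares(lambda c:np.hypot(X[:,1]-c[0],X[:,2]-c[1])-.006,[0,X[:,2].mean()-.004],loss="soft_l1",f_scale=.001).x
  print(n,len(X),"centre",c.round(4),"valve",s.round(4),"angle",-(s[0]-c[0])/.052, "median",np.median(X,0).round(4))
a=L("side",9)["image"].astype(int);b=pickle.load(open("pics/side0.pkl","rb"))["image"].astype(int)
d=abs(a-b).max(-1)[245:400,230:365]; print("plain wheel change px",(d>40).sum())
s=cv2.imread('pics/side9.png')[110:410,230:380];t=cv2.imread('pics/top9.png')[150:270,180:480]
cv2.imwrite('pics/z9.png',cv2.hconcat([cv2.resize(s,(300,580)),cv2.resize(t,(500,200)) if 0 else cv2.copyMakeBorder(cv2.resize(t,(500,200)),0,380,0,0,0)]))
```

```text
up 16.51 [-0.1  0.8  0.4] 0.995
pre 17.06 [-0.2 -0.5  0.8] 0.998
False
closed 18.45 [2.3 3.4 6. ] 0.521
turned 19.1 [1.1 5.6 6.8] 0.521
out 20.55 [-0.4  0.6 -0.5] 0.998
away 23.8 [-0.1  0.4 -0.3] 1.002
side 140 centre [-0.0006  0.001   0.0997] valve [-0.0005  0.0533] angle -0.002984466341713739 median [0.0349 0.0042 0.0563]
top 153 centre [0.0013 0.0001 0.0998] valve [0.0009 0.053 ] angle 0.00765071532776959 median [0.0353 0.002  0.0574]
plain wheel change px 0
```

View pics/z9.png

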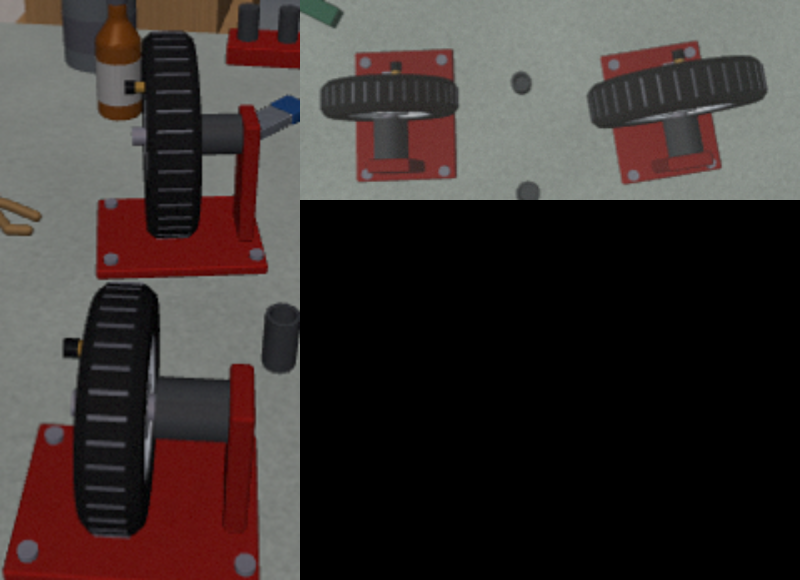

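The pictures show the spoked wheel's stem straight above its axle (side crop about (133,87) over the axle end at (138,137)). The plain wheel looks unchanged and the arm is clear.

```bash
python3 -c "
from workcell import ticket
ticket.close_job()"
```

```text
the job is handed in; nothing more can be done
```

The spoked wheel's valve stem now stands straight above its axle, to within about 0.5° by my measurements, and the job is handed in. The robot is well away from both wheels.

- **What I did:** I pinched the spoked tyre across its sidewalls and led it round about 1.17 rad. I then let go and measured it. It was about 2° short, so I pinched it again and turned it a further 0.038 rad.
- **Stem angle:** the last check gave −0.003 rad from the side camera and +0.008 rad from the top camera.
- **Disagreement between cameras:** the two cameras placed the wheel's centre about 2 mm apart, which matches the stated calibration error. I therefore measured the stem against each camera's own fit of the tyre.
- **Plain wheel:** it was never touched, and the side view of it shows no change from the start.
- **Limits:** the tool-force readings I took stayed at about 11 N or less. The last move ended at 23.8 s, against the 32 s limit.

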